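# Leak check along a gas manifold's gasket seam

## Robot

A 6-joint arm with a two-finger parallel gripper is mounted at the origin on the work surface. World frame = base frame: x ahead of the robot, y to its left, z up, the work surface at z = 0. Lengths are in m, angles in degrees, forces in N, time in s.
With the tool pointing down it reaches from about 0.325 to 0.775 m from the base axis. Payload 5.5 kg.
Tool frame: the origin (TCP) lies between the finger pads, 19 mm behind the fingertips; this is the grasp point; z points along the fingers, y is the line along which they close (so a half turn about z gives the same grasp; the last joint's range is limited). The gripper opens to 88 mm and grips with 3 to 60 N. Pads are 20 mm wide; open, the fingers measure 115 mm over their backs; the gripper's body (75 mm by 178 mm) begins 61 mm behind the grasp point.
Start: joints at [72.897, 5.22, 70.514, -0, 104.267, -3.249], TCP at [0.144, 0.583, 0.241] pointing down, gripper open.
Joint ranges: [-164.24, 164.24], [-49.07, 125.15], [9.68, 141.18], [-86.29, 266.29], [3.28, 154.24], [-151.56, 151.56]. Speed limits (degrees/s): [147.25, 147.25, 172.46, 180, 180, 180].

## Interface

Orientations are given as [roll, pitch, yaw] about the fixed x, y, z axes, in that order (R = Rz(yaw) Ry(pitch) Rx(roll)).
In Python, from station import r gives the robot as it stands. The module is installed in compiled form; this text tells all that it offers. Calls block until the motion is done:
- r.reach(position, orientation): joint-space move of the TCP to a pose.
- r.servo_line(position, rotation=None, speed=0.15): straight line of the TCP; rotation=None keeps the orientation; speed is the mean speed in m/s.
- r.move_joints(angles): joint-space move.
- r.let_go() and r.grab(squeeze=None): open the fingers fully, or close them until they stop; squeeze is the grip in N (None keeps the last).
- r.wait(seconds).
- r.inverse_kinematics(position, orientation): joint angles nearest the present ones, or None.
- r.sense(): the state.
- r.snapshot(name): name is "scene" or "top" or "wrist"; returns a dict with "frame" (420x560x3 uint8, red, green, blue), "fx", "fy", "cx", "cy" (pixels), "dist_coeffs" ([k1, k2, p1, p2, k3] as OpenCV has them; the pictures are not rectified), "R" (3x3) and "t" (3): a world point X has camera coordinates R X + t. Camera axes: x right, y down, z forward; pixel columns grow to the right and rows downward; lengths in m; the calibration is good to about 2 mm. A picture is of the moment at which its call begins. There is no depth.
A pose or a line that the arm cannot do raises r.IKError and nothing moves.
- r.hand_in(): hands the job in; it is judged then, once.
The state is a dict: "clock": time; "joints": joint angles; "joint_vel": joint speeds; "joint_torque": joint torques, N m; "tcp_pos": TCP position; "orientation": TCP orientation; "contact_force": force on the tool from outside, world axes, zero at the start; "torque": the same for the moment, N m; "opening": finger opening in m; "gripper_force": force on a finger pad.
Only numpy, scipy, OpenCV 4.12 (cv2) and the standard library are available. Lean on these libraries where they do the work, as an engineer would, in place of code of your own. Each camera call takes 0.05 s, during which the arm holds its last target. There are 200 camera calls.

## Task

Take the leak-detector wand from its stand and, reaching in at a slant under the needle rail, guide its tip slowly (about 2 cm a second) along the whole black gasket seam of the gas manifold, from the end by the green plug to the end by the red plug, keeping the tip just above the line (a few millimetres) or barely touching it. Then hang the wand back in the fork of its stand, upright with the collar resting on the prongs, and let go. Do not press on or bump the manifold, and leave the bottle, beaker and jar where they are.

Things in the scene. Friction and masses are not known exactly. Their poses are not given: they have to be found in the camera images.
- manifold: Fixed gas manifold: white and aluminium base block 110 x 330 x 50 mm (x, y, z) with a needle rail held over it on two 20 mm square posts at y = +-125 mm. Origin: centre of the block's underside; x points away from the robot, y along its length, z up. Open to -x and +x between block and rail. Seam: see seam0 to seam8; nothing stands up from the block within 28 mm of it.
- rail (a point): Centre of the rail's underside, 95 mm straight above the block's top face and 145 mm above the table. The white rail is 72 mm wide (manifold x = -36 to +36 mm), 270 mm long (y), 35 mm thick; small brass valves stand 22 mm higher on it. It hides the seam from straight above: a tool pointing straight down cannot bring the wand to the seam, one leaning about 40 degrees can, from either open side.
- bend_a (a point): First corner of the seam, x = -12, y = 18, z = 50 mm in the manifold's frame.
- bend_b (a point): Second corner of the seam, x = 12, y = -18, z = 50 mm in the manifold's frame.
- cap_green: Green round plug, 24 mm across, 16 mm high, fixed on the manifold block's top near one end (y = +148 or -148 mm in the manifold's frame): it marks the end where the check starts. Origin: centre of its underside.
- cap_red: Red round plug of the same size at the other end: it marks where the check finishes. Origin: centre of its underside.
- wand: Leak-detector wand, about 85 to 170 g, loose, hanging upright in the fork of its stand. Origin: centre of the underside of its orange collar (40 mm across, 6 mm thick). Above the collar a black square handle 20 x 20 mm, from z = 6 to 76 mm, sides parallel to its x and y; below it a steel tube 12 mm across narrowing from z = -50 mm to a 5 mm brass tip at z = -70 mm. z runs from tip to handle.
- tip (a point): The end of the wand's brass tip, on its axis, 70 mm below the collar's underside.
- stand: Fixed wand stand: grey base 90 x 100 x 12 mm, grey column 62 mm wide at x = 32 to 50 mm, two blue fork prongs from it to x = -32 mm, each 20 mm wide and 8 mm thick, tops 100 mm above the table, with a 22 mm slot between, open at -x (robot's side). Origin: on the table right below the fork point; x points from the fork's open mouth to its column, z up.
- fork (a point): Point in the middle of the slot, level with the prong tops (100 mm above the table), on which the centre of the collar's underside rests when the wand hangs home.
- reagent_bottle: Amber bottle, 62 mm across, 150 mm high, loose bystander. Origin: centre of its underside.
- beaker: Open glass beaker, 68 mm across, 85 mm high, loose bystander. Origin: centre of its underside.
- sample_jar: Small glass jar with a lid, 50 mm across, 55 mm high, loose bystander. Origin: centre of its underside.
- seam0 (a point): Seam point 0, at x = -12.0, y = 85.0, z = 50 mm in the manifold's frame. The seam is a black gasket line 4 mm wide on the flat block top, in three straight pieces, seam0 to bend_a to bend_b to seam8, 177 mm in all; seam0 to seam8 lie evenly along it, 22 mm apart. Seam0 and seam8 are its ends.
- seam1 (a point): Seam point 1, at x = -12.0, y = 62.8, z = 50 mm in the manifold's frame.
- seam2 (a point): Seam point 2, at x = -12.0, y = 40.7, z = 50 mm in the manifold's frame.
- seam3 (a point): Seam point 3, at x = -12.0, y = 18.5, z = 50 mm in the manifold's frame.
- seam4 (a point): Seam point 4, at x = -0.0, y = 0.0, z = 50 mm in the manifold's frame.
- seam5 (a point): Seam point 5, at x = 12.0, y = -18.5, z = 50 mm in the manifold's frame.
- seam6 (a point): Seam point 6, at x = 12.0, y = -40.7, z = 50 mm in the manifold's frame.
- seam7 (a point): Seam point 7, at x = 12.0, y = -62.8, z = 50 mm in the manifold's frame.
- seam8 (a point): Seam point 8, at x = 12.0, y = -85.0, z = 50 mm in the manifold's frame.

How it is judged:
By the outcome, as a careful person would: the job done as asked, in the order asked, and still so for the second after the job is handed in, with the robot touching nothing.
It also fails if it takes over 72 s, if anything falls off the work surface, if the arm or the gripper's body presses on something with over 40 N, if the wrist force passes 120 N, or if a joint passes its speed limit or range.

## Working session

There is one attempt and no reset: what is moved stays moved. The work goes in short steps, each a Python script; the robot and the scene stay as the last script left them, time stands still between calls to the robot, and variables do not carry over. Pictures are saved under pics/ and viewed, at most 10 in all, crops included, and the job is handed in when it is done.

```bash
mkdir -p pics; ls
python3 - <<'E'
from station import r
import cv2,pickle
d={}
for n in("scene","top","wrist"):
    s=r.snapshot(n);d[n]=s;cv2.imwrite(f"pics/{n}0.png",s["frame"][:,:,::-1]);print(n,s["fx"],s["R"],s["t"],s["dist_coeffs"])
pickle.dump(d,open("snap0.pkl","wb"));print(r.sense())
E
```

```text
pics
scene 420.3886096788511 [[-0.80560912  0.59229176 -0.01358012]
 [ 0.42016459  0.55502887 -0.71791689]
 [-0.4176789  -0.58406628 -0.69599635]] [ 0.42657128 -0.19544647  1.24350999] [0.02951445 0.         0.         0.         0.        ]
top 431.4544361827741 [[-0.02783393 -0.99949902  0.01506581]
 [-0.99061161  0.02556216 -0.13429526]
 [ 0.13384287 -0.01866233 -0.99082683]] [0.03460624 0.56226895 0.96554172] [-0.09391736  0.          0.          0.          0.        ]
wrist 329.4680401732512 [[ 0.23933003  0.97093774 -0.00101812]
 [ 0.93387473 -0.22990702  0.27389916]
 [ 0.26570496 -0.06650309 -0.96175788]] [-0.59893467 -0.03244464  0.38992717] [0.02050151 0.         0.         0.         0.        ]
{'clock': 0.15, 'joints': array([ 7.28974034e+01,  5.25341758e+00,  7.05649122e+01,  2.20479593e-03,
        1.04266824e+02, -3.24991807e+00]), 'joint_vel': array([-0.09450918, -0.0666968 , -0.23506524,  0.13790981,  0.00960684,
       -0.01298869]), 'joint_torque': array([ 1.49299212e-03, -4.47040629e+01, -4.06910813e+01,  6.98838593e-02,
        2.73042207e-02, -1.24814806e-04]), 'tcp_pos': array([0.14360178, 0.58236491, 0.24047535]), 'orientation': array([-1.79915104e+02, -6.96164817e-03,  1.66147858e+02]), 'contact_force': array([-0.06763823,  0.68043841, -0.00338544]), 'torque': array([ 4.96055501e-05,  2.69737844e-02, -2.75787830e-02]), 'gripper_force': 0.0, 'opening': 0.08784135133781264}
```

View pics/scene0.png

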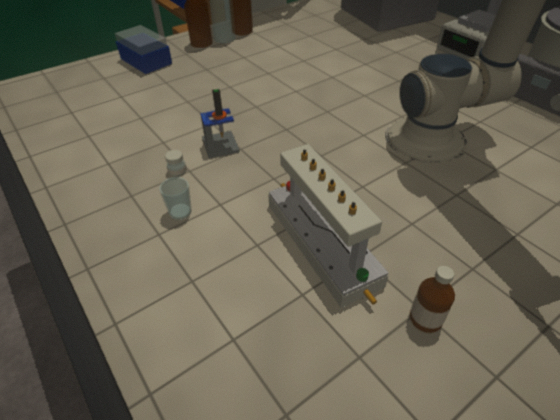

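View pics/top0.png

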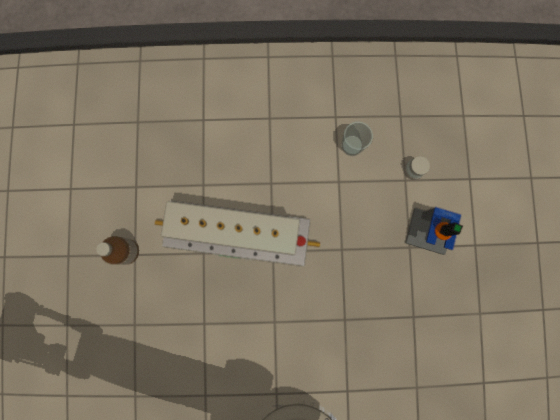

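Scene: the stand is at about (218,125), manifold green plug at (362,274), red plug at (290,185), bottle at (433,300). Top: manifold spans (165..308, 203..262), red plug at (301,241), collar at (444,230). I'll zoom in to pick precise features.

Run:
```python
import cv2,pickle,numpy as np
d=pickle.load(open("snap0.pkl","rb"))
def crop(n,x,y,w,h,k):
    f=d[n]["frame"][y:y+h,x:x+w,::-1]
    f=cv2.convertScaleAbs(cv2.resize(f,None,fx=k,fy=k,interpolation=cv2.INTER_CUBIC),alpha=1.4)
    for i in range(0,w,10): cv2.line(f,(i*k,0),(i*k,12 if i%50 else 24),(0,255,255),1)
    for i in range(0,h,10): cv2.line(f,(0,i*k),(12 if i%50 else 24,i*k),(0,255,255),1)
    return f
a=crop("scene",260,140,130,165,5)[:, :]; a=cv2.resize(a,(472,600))
b=crop("scene",190,80,60,80,5)
A=np.zeros((600,800,3),np.uint8);A[:, :472]=a;A[:400,490:790]=b;cv2.imwrite("pics/c1.png",A)
A=np.zeros((600,800,3),np.uint8);A[:400]=cv2.resize(crop("top",150,190,180,90,4),(800,400))
A[400:,:320]=cv2.resize(crop("top",400,200,64,60,5),(213,200)).repeat(1,0) if 0 else 0
cv2.imwrite("pics/c2.png",A)
A=np.zeros((600,800,3),np.uint8);A[:300,:]=cv2.resize(crop("top",150,190,180,90,4),(800,300)) if 0 else 0
f=crop("top",155,195,160,75,5);g=crop("top",400,200,65,55,4)
A[:375]=f;A[380:600,:260]=g;cv2.imwrite("pics/c2.png",A)
```

```text
(no output)
```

View pics/c1.png

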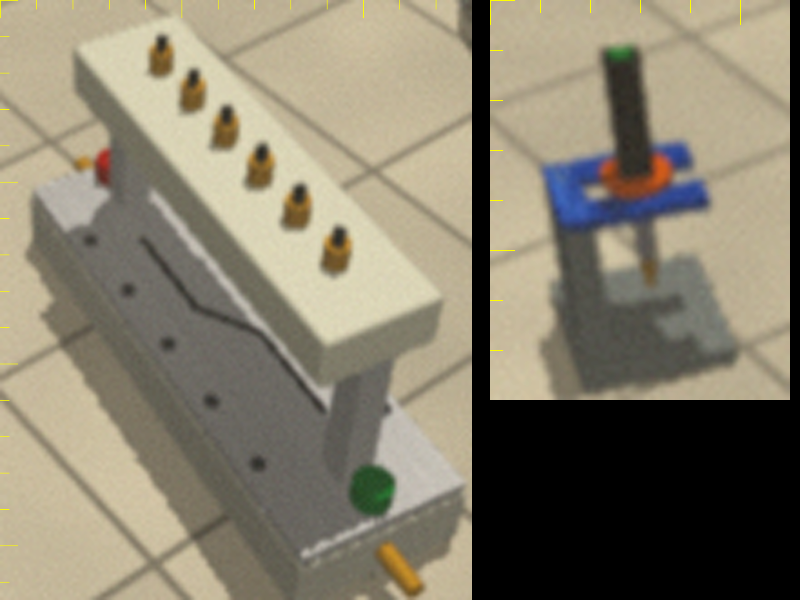

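View pics/c2.png

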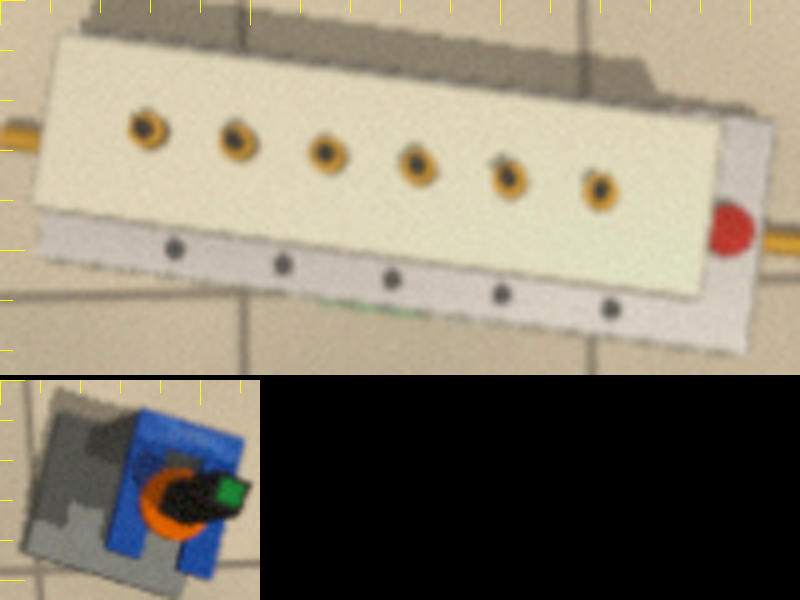

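```bash
cat > h.py <<'E'
import cv2,pickle,numpy as np
from scipy.optimize import least_squares
from scipy.spatial.transform import Rotation as Ro
def proj(s,P):
    K=np.array([[s["fx"],0,s["cx"]],[0,s["fy"],s["cy"]],[0,0,1.]])
    return cv2.projectPoints(np.asarray(P,float).reshape(-1,1,3),cv2.Rodrigues(np.asarray(s["R"]))[0],np.asarray(s["t"]),K,np.asarray(s["dist_coeffs"]))[0][:,0]
def w(p,P):  # planar pose (x,y,yaw deg), P in mm
    c,s=np.cos(np.radians(p[2])),np.sin(np.radians(p[2]));P=np.asarray(P,float)/1000
    return P@np.array([[c,-s,0],[s,c,0],[0,0,1]]).T+[p[0],p[1],0]
def fit(p0,obs):  # obs list of (snap,P,pix)
    f=lambda p:np.concatenate([(proj(s,w(p,P))-px).ravel() for s,P,px in obs])
    o=least_squares(f,p0,loss="soft_l1",x_scale=[.01,.01,1]);return o.x,f(o.x).reshape(-1,2)
E
cat > fit0.py <<'E'
from h import *
np.set_printoptions(precision=4,suppress=True)
d=pickle.load(open("snap0.pkl","rb"));S,T=d["scene"],d["top"]
A=np.array
mP=[(55,-165,50),(55,165,50),(-55,165,50),(12,-85,50),(12,-18,50),(-12,18,50),(-12,85,50),(36,-135,180),(36,135,180),(-36,135,180),(36,135,145)]
mx=A([(33,192),(300,562),(465,488),(141,238),(195,306),(262,333),(325,412),(76,50),(325,350),(441,298),(322,385)])/3.636+[260,140]
tP=[(55,-165,50),(-55,-165,50),(-55,165,50),(36,135,180),(-36,135,180),(36,-135,180),(-36,-135,180)]
tx=A([(773,121),(745,352),(38,258),(60,36),(35,208),(721,124),(700,298)])/5+[155,195]
sP=[(-32,31,100),(-32,11,100),(-32,-11,100),(-32,-31,100)]
sx=A([(708,198),(703,182),(692,163),(685,143)])/5.-[98,0]+[190,80]
ux=(A([(106,546),(141,558),(178,569),(212,580)])-[0,380])/4+[400,200]
for nm,p0,o1,o2 in(("man",[.5,.1,0],(S,mP,mx-.4),(T,tP,tx-.4)),("stand",[.5,-.4,0],(S,sP,sx-.4),(T,sP,ux-.4))):
    for o in([o1,o2],[o1],[o2]):
        p,e=fit(p0,o);print(nm,p,np.abs(e).max(),np.abs(e).mean())
for n in d: s=d[n];print(n,-s["R"].T@s["t"],s["cx"],s["cy"])
E
python3 fit0.py
```

```text
man [ 0.5065  0.1266 -9.5339] 2.211079248822557 0.9086305449061377
man [ 0.5069  0.1268 -9.8531] 2.4464933054647133 0.8434930076013633
man [ 0.5055  0.1267 -9.1459] 1.7954146947777474 0.8665647452646519
stand [  0.4912  -0.3329 -19.1621] 0.9571731485846442 0.2686672238381318
stand [  0.4929  -0.3304 -19.0204] 0.5160212564818778 0.2205000976702678
stand [  0.4908  -0.3332 -19.2198] 0.17537527904298145 0.07101213219681313
scene [0.9452 0.5821 0.731 ] 280.38745823913666 204.17709837452855
top [0.4287 0.0382 1.0317] 281.8928384325275 207.01862329012897
wrist [0.07   0.6    0.3833] 286.59458018318566 209.0743562549827
```

```bash
cat >> h.py <<'E'
def tilt(yaw,lean,flip=0):
    """tool z leaning `lean` deg toward direction yaw (deg); flip: tool x on lower side (camera low)"""
    a=np.radians(yaw);l=np.radians(lean)
    h=np.array([np.cos(a),np.sin(a),0]);z=np.sin(l)*h-np.cos(l)*np.array([0,0,1.])
    x=np.cos(l)*h+np.sin(l)*np.array([0,0,1.])
    if flip:x=-x
    return np.c_[x,np.cross(z,x),z]
def rpy(M): return Ro.from_matrix(M).as_euler("xyz",degrees=True)
SEAM=np.array([(-12,85,50),(-12,18,50),(12,-18,50),(12,-85,50)],float)
E
python3 - <<'E'
from h import *
from station import r
m=[.5062,.1267,-9.5]
for back in(0,180):
  for lean in(40,45):
    for fl in(0,1):
      for dy in (0,20,-20):
        M=tilt(m[2]+back+dy,lean,fl);o=[]
        for q in SEAM:
            tip=w(m,[q+[0,0,3]])[0];p=tip-.115*M[:,2]
            j=r.inverse_kinematics(p,rpy(M));o.append(None if j is None else np.round(j).astype(int).tolist())
        print(back,lean,fl,dy,o)
E
```

```text
0 40 0 0 [[43, -36, 123, -33, 70, 148], [35, -49, 130, -29, 71, 138], None, None]
0 40 0 20 [None, None, None, None]
0 40 0 -20 [None, None, None, [29, -43, 127, -35, 76, 151]]
0 40 1 0 [[43, -36, 123, -33, 70, -32], [35, -49, 130, -29, 71, -42], None, None]
0 40 1 20 [None, None, None, None]
0 40 1 -20 [[49, -18, 110, -40, 81, -7], [44, -29, 118, -39, 80, -13], [38, -32, 120, -37, 77, -19], [29, -43, 127, -35, 76, -29]]
0 45 0 0 [None, None, None, None]
0 45 0 20 [None, None, None, None]
0 45 0 -20 [None, None, None, None]
0 45 1 0 [[47, -39, 127, -39, 69, -26], None, None, None]
0 45 1 20 [None, None, None, None]
0 45 1 -20 [[53, -18, 113, -45, 81, -2], [48, -29, 121, -45, 80, -7], [42, -33, 124, -44, 77, -13], [34, -45, 131, -41, 75, -23]]
180 40 0 0 [[9, 41, 44, 16, 132, -64], [5, 37, 50, 12, 132, -71], [2, 39, 46, 10, 134, -74], [-3, 37, 50, 6, 133, -81]]
180 40 0 20 [[16, 46, 37, 5, 137, -82], [12, 40, 45, 1, 135, -88], [9, 41, 43, -1, 136, -92], [4, 37, 49, -6, 134, -99]]
180 40 0 -20 [[3, 32, 56, 25, 125, -49], [-2, 30, 59, 21, 126, -56], [-5, 33, 55, 20, 128, -58], [-10, 32,
[... 410 characters left out ...]
137, -63], [4, 42, 45, 14, 136, -70], [1, 45, 41, 12, 138, -73], [-3, 42, 44, 7, 138, -81]]
180 45 0 20 [[16, 52, 30, 6, 143, -81], [12, 46, 39, 1, 140, -88], [9, 48, 37, -2, 141, -92], [5, 43, 43, -6, 138, -99]]
180 45 0 -20 [[2, 37, 52, 28, 128, -49], [-3, 35, 55, 24, 129, -55], [-6, 38, 51, 22, 132, -58], [-11, 37, 52, 18, 133, -64]]
180 45 1 0 [[9, 46, 39, 19, 137, 117], [4, 42, 45, 14, 136, 110], [1, 45, 41, 12, 138, 107], [-3, 42, 44, 7, 138, 99]]
180 45 1 20 [[16, 52, 30, 6, 143, 99], [12, 46, 39, 1, 140, 92], [9, 48, 37, -2, 141, 88], [5, 43, 43, -6, 138, 81]]
180 45 1 -20 [[2, 37, 52, 28, 128, 131], [-3, 35, 55, 24, 129, 125], [-6, 38, 51, 22, 132, 122], [-11, 37, 52, 18, 133, 116]]
```

Run:
```python
from h import *
from station import r
s=[.491,-.333,-19.1];m=[.5062,.1267,-9.5]
def snap(k):
    f=r.snapshot("wrist");pickle.dump(f,open(k+".pkl","wb"));cv2.imwrite(f"pics/{k}.png",f["frame"][:,:,::-1])
r.servo_line([.15,.58,.34],speed=.25)
r.reach([s[0],s[1],.34],rpy(tilt(s[2],0,0)));print(r.sense()["joints"].round(),r.sense()["clock"]);snap("ws")
M=tilt(m[2]+180,0,1);r.reach([.62,.05,.36],rpy(M));
M=tilt(m[2]+180,45,1)
p=w(m,[[0,0,53]])[0]-.22*M[:,2]+[0,0,.0]
r.reach(p,rpy(M));snap("wm");print(r.sense()["joints"].round(),r.sense()["clock"],r.sense()["contact_force"])
```

```text
[-37.   7.  59.   0. 115.  72.] 4.0917Traceback (most recent call last):
  File "<stdin>", line 11, in <module>
station.IKError: the arm cannot take that pose within its joint ranges
```

View pics/ws.png

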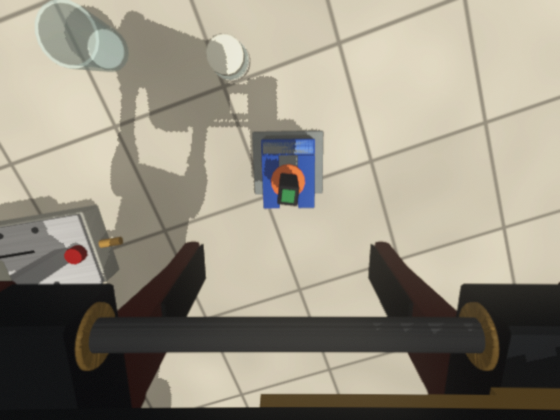

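The wrist view shows the stand squared to the image, with the collar at (288,181) and the handle top at (289,190), so the handle is aligned with the stand. The manifold viewing pose was out of reach, so I'll pick a closer one.

Run:
```python
from h import *
from station import r
m=[.5062,.1267,-9.5]
def snap(k):
    f=r.snapshot("wrist");pickle.dump(f,open(k+".pkl","wb"));cv2.imwrite(f"pics/{k}.png",f["frame"][:,:,::-1])
for lean in (45,40):
  for D in(.22,.2,.17,.15,.13):
    M=tilt(m[2]+180,lean,1);p=w(m,[[0,0,53]])[0]-D*M[:,2]
    j=r.inverse_kinematics(p,rpy(M))
    if j is not None: break
  print(lean,D,p,j)
  if j is not None: break
M0=tilt(m[2]+180,0,1)
for q in([.62,.05,.36],[.6,.0,.34]):
  k=r.inverse_kinematics(q,rpy(M0));print(q,k)
  if k is not None:
    if j is not None and D>=.13: 
      r.reach(q,rpy(M0));r.reach(p,rpy(M));snap("wm");print(r.sense()["joints"].round(),r.sense()["clock"],r.sense()["contact_force"])
    break
```

```text
45 0.2 [0.64568185 0.10335874 0.19442136] [  2.00975349  57.99158917  14.71247578  16.73875008 150.66664547
 112.88530023]
[0.62, 0.05, 0.36] [ 1.47722875e+00  1.24297089e+01  5.03202250e+01 -2.54444375e-14
  1.17250066e+02  1.00977229e+02]
[  2.  58.  15.  17. 151. 113.] 6.8667 [-0.21618813 -0.26263381  1.0621481 ]
```

View pics/wm.png

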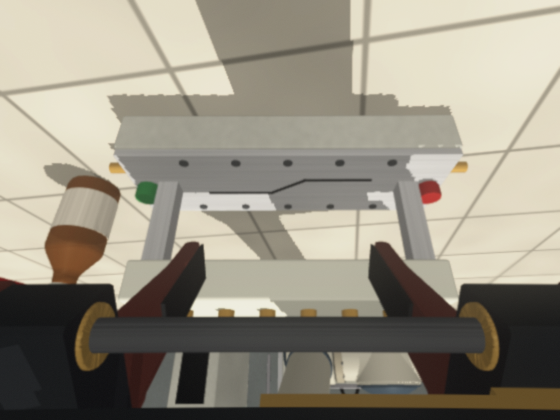

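The seam runs from (209,192) at the green end through (271,192) and (305,180) to (371,180). I'll extract subpixel features and refit.

```bash
cat > fit1.py <<'E'
from fit0 import *
W=pickle.load(open("wm.pkl","rb"));V=pickle.load(open("ws.pkl","rb"))
g=cv2.cvtColor(W["frame"],cv2.COLOR_RGB2GRAY).astype(float)
def row(c,r0,h=5):
    v=g[r0-h:r0+h+1,c];b=np.maximum(np.percentile(v,70)-8-v,0);return (b*np.arange(r0-h,r0+h+1)).sum()/b.sum()
L=np.polyfit(*zip(*[(c,row(c,192)) for c in range(215,264,3)]),1)
Rr=np.polyfit(*zip(*[(c,row(c,180)) for c in range(314,366,3)]),1)
mid=np.polyfit(*zip(*[(c,row(c,int(round(192-(c-271)*12/34)),4)) for c in range(277,300,2)]),1)
def end(line,c0):
    v=np.array([g[int(round(np.polyval(line,c))),c] for c in range(c0-8,c0+9)])
    th=(v.max()+v.min())/2;dk=v<th;i=np.where(np.diff(dk.astype(int)))[0][0]
    c=c0-8+i+(v[i]-th)/(v[i]-v[i+1]);return(c,np.polyval(line,c))
X=lambda a,b:((b[1]-a[1])/(a[0]-b[0]),np.polyval(a,(b[1]-a[1])/(a[0]-b[0])))
px=A([end(L,209),X(L,mid),X(mid,Rr),end(Rr,371)]);print("seam px",px.ravel())
o3=(W,SEAM,px)
pw,e=fit([.506,.127,-9.5],[o3]);print("wrist",pw,e.ravel())
for nm,o in(("S",(S,SEAM,mx[[6,5,4,3]]-.4)),("Tblock",(T,tP[:3],tx[:3]-.4)),("Trail",(T,tP[3:],tx[3:]-.4))):
    p,e=fit([.506,.127,-9.5],[o]);print(nm,p,np.abs(e).max())
h=cv2.cvtColor(V["frame"],cv2.COLOR_RGB2HSV)
b=cv2.inRange(h,(105,120,60),(130,255,255));ys,xs=np.where(b)
for y in range(186,213,3): print(y,xs[ys==y][[0,-1]] if (ys==y).any() else None, (np.where(np.diff(np.r_[0,b[y]>0,0].astype(int)))[0]).tolist())
gm=cv2.inRange(h,(40,80,40),(85,255,255))[150:230,250:330];yy,xx=np.where(gm);print("green",xx.mean()+250,yy.mean()+150)
ss=[.4912,-.333,-19.16]
print(proj(V,w(ss,sP)).ravel(),proj(V,w(ss,[(0,0,176)])))
E
python3 fit1.py|tail -n +10
```

```text
seam px [208.5    190.6555 276.3101 190.4212 304.8592 179.896  371.2037 179.6075]
wrist [  0.507    0.1242 -10.4908] [ 1.743  -0.2411 -4.7252  0.6433  0.999  -0.9383 -0.7616  0.0123]
S [ 0.5068  0.1258 -9.0735] 0.6466838165804916
Tblock [ 0.5065  0.1279 -9.1376] 2.057061097314488
Trail [ 0.5049  0.1261 -9.1081] 1.5062882483418605
186 [263 313] [263, 271, 305, 314]
189 [263 313] [263, 272, 304, 314]
192 [263 313] [263, 274, 302, 314]
195 [264 313] [264, 278, 299, 314]
198 [264 313] [264, 278, 298, 314]
201 [264 313] [264, 277, 298, 314]
204 [264 313] [264, 279, 298, 314]
207 [265 277] [265, 278]
210 None []
green 287.63583815028903 195.60115606936415
[260.986  206.9713 277.5686 207.0153 295.8067 207.0634 312.3899 207.1069] [[286.7244 196.0351]]
```

Run:
```python
from h import *
W=pickle.load(open("wm.pkl","rb"));f=W["frame"][130:220,110:470,::-1]
def cr(x,y,wd,ht,k):return cv2.resize(W["frame"][y:y+ht,x:x+wd,::-1],None,fx=k,fy=k,interpolation=cv2.INTER_NEAREST)
A=np.zeros((600,800,3),np.uint8)
def put(im,y,x,ox,oy,wd,ht,k):
    for i in range(0,wd,5): cv2.line(im,(i*k,0),(i*k,4 if (i+ox)%10 else 10),(0,0,255),1)
    for i in range(0,ht,5): cv2.line(im,(0,i*k),(4 if (i+oy)%10 else 10,i*k),(0,0,255),1)
    A[y:y+ht*k,x:x+wd*k]=im
for (y,x,ox,oy,wd,ht,k) in((0,0,200,170,100,40,8),(330,0,290,170,90,33,8)):
    put(cr(ox,oy,wd,ht,k),y,x,ox,oy,wd,ht,k)
cv2.imwrite("pics/c3.png",A)
```

```text
(no output)
```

View pics/c3.png

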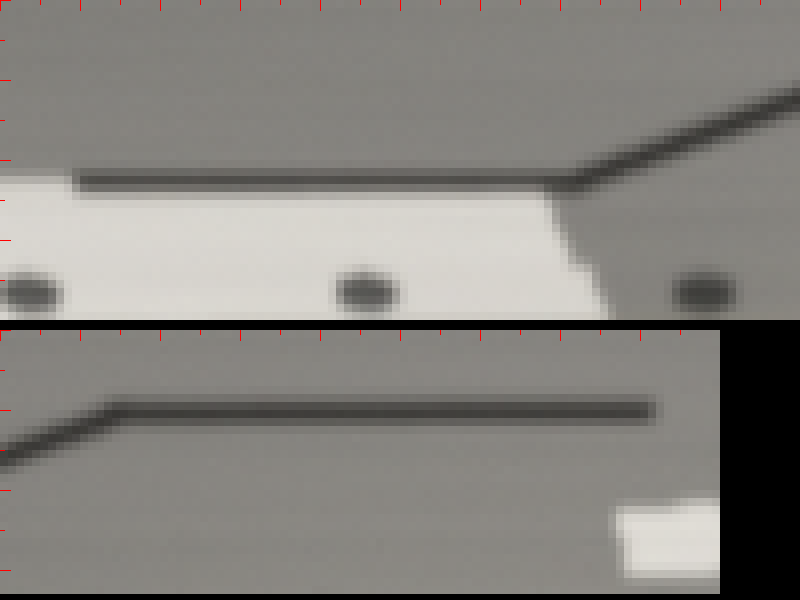

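The zoomed seam corners are (209.0,192.1), (271.0,192.2), (303.5,179.8) and (371.4,179.8).

```bash
cat >> fit1.py <<'E'
print("----")
px=A([(209.,192.1),(271,192.2),(303.5,179.8),(371.4,179.8)]);o3=(W,SEAM,px)
p,e=fit([.506,.127,-9.5],[o3]);print("wrist",p,e.ravel())
print(proj(W,w(p,[(55,-165,50),(55,165,50)])))
oS=(S,SEAM,mx[[6,5,4,3]]-.4)
p,e=fit([.506,.127,-9.5],[o3,oS]);print("W+S",p,e.ravel())
p,e=fit([.506,.127,-9.5],[o3,oS,(T,tP,tx-.4),(S,mP[:3],mx[:3]-.4)]);print("all",p,e.ravel())
E
python3 fit1.py|sed '1,/----/d'
```

```text
wrist [ 0.5056  0.1258 -9.4626] [ 0.8177 -0.1313 -0.3414 -0.1735  0.8248 -0.1165 -2.4489 -0.113 ]
[[466.6587 153.0146]
 [107.615  152.8349]]
W+S [ 0.506   0.1257 -9.375 ] [ 0.7916 -0.2666 -0.3308 -0.3585  0.8358 -0.3551 -2.3442 -0.4082 -0.1633
 -0.7634 -0.0399 -0.2747  0.4981  0.1976  0.7744  0.2206]
all [ 0.506   0.126  -9.4769] [ 0.4949 -0.3535 -0.5959 -0.3872  0.5977 -0.3522 -2.6092 -0.3398 -0.1576
 -0.6361  0.0076 -0.1781  0.5562  0.2689  0.8727  0.2689  1.6377 -0.323
  0.9619  1.3835 -1.3098 -0.239  -0.3061 -1.7356 -1.4762 -0.5559  1.1979
 -0.6495  0.566   0.6094 -1.0518 -1.834   0.5517 -0.1026  2.1852 -1.3707]
```

```bash
cat >> fit1.py <<'E'
print("====")
SE=SEAM+A([(0,2,0),(0,0,0),(0,0,0),(0,-2,0)])
p,e=fit([.506,.127,-9.5],[(W,SE,px)]);print("wrist",p,e.ravel())
p,e=fit([.506,.127,-9.5],[(S,SE,oS[2])]);print("scene",p,e.ravel())
p,e=fit([.506,.127,-9.5],[(W,SE,px),(S,SE,oS[2])]);print("W+S",p)
E
python3 fit1.py|sed '1,/====/d'
python3 - <<'E'
from h import *
from station import r
s=[.491,-.334,-19.1];M=tilt(s[2],0,0)
q=r.sense();print(q["clock"])
a=r.inverse_kinematics([s[0],s[1],.145],rpy(M));b=r.inverse_kinematics([s[0],s[1],.145],rpy(tilt(s[2]+180,0,0)));print(a,b)
E
```

```text
wrist [ 0.5052  0.1256 -9.1096] [-0.5139  0.2992 -0.0061  0.0527  1.0077  0.0173 -0.2824 -0.2126]
scene [ 0.5067  0.1256 -9.3072] [ 0.1017  0.0182 -0.3377 -0.1577  0.1908  0.3258  0.0312 -0.1829]
W+S [ 0.5057  0.1255 -9.2033]
6.8667
[-3.75075530e+01  4.38739526e+00  8.11412594e+01 -2.54444375e-14
  9.44713454e+01  7.15924470e+01] [ -37.50755303    4.38739526   81.14125939    0.           94.47134535
 -108.40755303]
```

```bash
cat >> h.py <<'E'
MAN=[.5057,.1255,-9.2];ST=[.491,-.334,-19.1]
MT=tilt(MAN[2]+180,45,1);GT=.115
def tcp(P,off=(0,0,0)): return w(MAN,[P])[0]-GT*MT[:,2]+np.array(off)
def snap(r,k,n="wrist"):
    f=r.snapshot(n);pickle.dump(f,open(k+".pkl","wb"));cv2.imwrite(f"pics/{k}.png",f["frame"][:,:,::-1]);return f
E
python3 - <<'E'
from h import *
from station import r
st=lambda t:(lambda q:print(t,round(q["clock"],2),q["tcp_pos"].round(4),q["contact_force"].round(2),round(q["opening"],4)))(r.sense())
M=tilt(ST[2],0,0)
print([r.inverse_kinematics(tcp(P),rpy(MT)) is not None for P in((70,85,100),(-12,85,62),(70,-85,100))])
q=r.sense();r.servo_line(q["tcp_pos"]+[.0,-.0,.08],speed=.2)
r.reach([.62,.0,.36],rpy(tilt(MAN[2]+180,0,1)))
r.reach([ST[0],ST[1],.26],rpy(M));r.servo_line([ST[0],ST[1],.145],speed=.12);st("at")
r.grab(40);r.wait(.2);st("grab")
snap(r,"g")
r.servo_line([ST[0],ST[1],.155],speed=.05);st("lift")
r.servo_line([ST[0],ST[1],.26],speed=.15);st("up")
snap(r,"g2")
E
```

```text
[False, True, True]Traceback (most recent call last):
  File "<stdin>", line 6, in <module>
station.IKError: the arm cannot follow that straight line within its joint ranges
```

Run:
```python
from h import *
from station import r
st=lambda t:(lambda q:print(t,round(q["clock"],2),q["tcp_pos"].round(4),q["contact_force"].round(2),round(q["opening"],4)))(r.sense())
M=tilt(ST[2],0,0)
for P in((60,85,95),(55,85,90),(50,85,85),(45,85,80),(60,60,90),(60,60,100),(60,40,100)): print(P,r.inverse_kinematics(tcp(P),rpy(MT)) is not None)
r.reach([.62,.05,.36],rpy(tilt(-9.5+180,0,1)))
r.reach([ST[0],ST[1],.26],rpy(M));r.servo_line([ST[0],ST[1],.145],speed=.12);st("at")
r.grab(40);r.wait(.2);st("grab")
snap(r,"g")
r.servo_line([ST[0],ST[1],.155],speed=.05);st("lift")
r.servo_line([ST[0],ST[1],.26],speed=.15);st("up")
snap(r,"g2")
```

```text
(60, 85, 95) False
(55, 85, 90) False
(50, 85, 85) True
(45, 85, 80) True
(60, 60, 90) False
(60, 60, 100) False
(60, 40, 100) True
at 10.44 [ 0.4914 -0.3343  0.1462] [ 0.01  0.36 -0.17] 0.088
grab 11.69 [ 0.491 -0.334  0.145] [-0.64  1.64  0.36] 0.0201
lift 12.09 [ 0.4912 -0.3342  0.1557] [ 0.55 -0.35 -1.34] 0.0197
up 12.94 [ 0.4908 -0.3339  0.2587] [ 0.04  0.24 -2.44] 0.0197
```

View pics/g2.png

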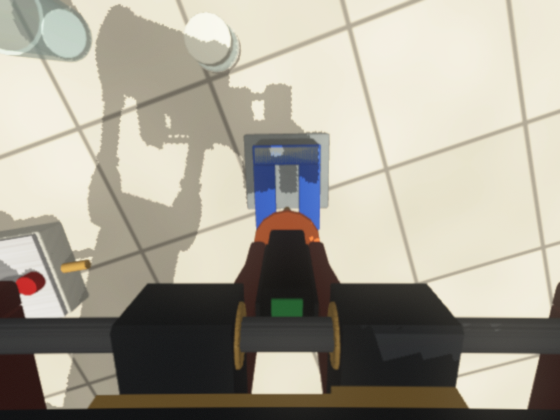

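The wand is gripped cleanly: opening is 19.7 mm, and the collar is seen at (287,228) clear of the fork. Next I'll hover over seam0 and check with the scene camera.

Run:
```python
from h import *
from station import r
st=lambda t:(lambda q:print(t,round(q["clock"],2),q["tcp_pos"].round(4),q["contact_force"].round(2),round(q["opening"],4)))(r.sense())
r.reach([.62,.05,.36],rpy(tilt(-9.5+180,0,1)))
r.reach(tcp((50,85,85)),rpy(MT));st("entry")
r.servo_line(tcp((-12,85,57)),speed=.08);r.wait(.3);st("hover");print(tcp((-12,85,57)))
f=snap(r,"h",n="scene")
for P in((-12,85,57),(-12,85,50),(-12,87,50),(-12,18,50)): print(P,proj(f,w(MAN,[P])))
x,y=300,215
c=cv2.resize(f["frame"][y:y+75,x:x+100,::-1],None,fx=8,fy=8,interpolation=cv2.INTER_CUBIC)
cv2.imwrite("pics/c4.png",cv2.convertScaleAbs(c,alpha=1.6))
```

```text
entry 15.53 [0.6494 0.1874 0.1679] [-0.29  0.11  0.11] 0.02
hover 16.82 [0.5879 0.1983 0.1381] [-0.51  0.35 -1.3 ] 0.02
[0.5877155  0.19832405 0.13831728]
(-12, 85, 57) [[349.2806854  249.79553229]]
(-12, 85, 50) [[348.9439475  251.96407729]]
(-12, 87, 50) [[349.48672698 252.62940156]]
(-12, 18, 50) [[331.66121411 230.77475024]]
```

View pics/c4.png

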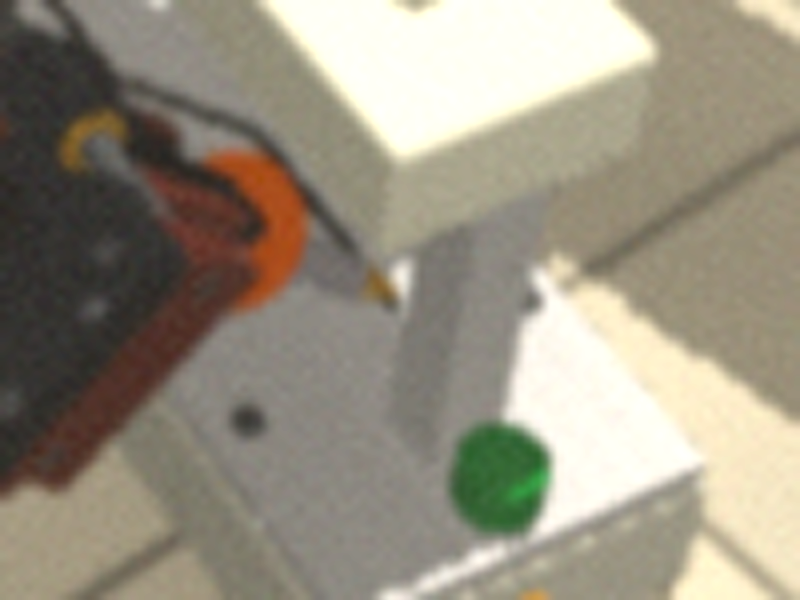

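Run:
```python
from h import *
f=pickle.load(open("h.pkl","rb"));a=f["frame"].astype(int)
ys=range(245,258);xs=range(340,358)
print("gray  ",*xs)
for y in ys: print(y,*["%3d"%a[y,x].mean() for x in xs],"|",*["%3d"%(a[y,x,0]-a[y,x,2]) for x in xs])
M=MT
tcpp=np.array([0.5879,0.1983,0.1381]);q=lambda s:tcpp+M[:,2]*s
print("axis",[(s,proj(f,[q(s)]).round(1).ravel().tolist()) for s in(.045,.095,.105,.115)])
```

```text
gray   340 341 342 343 344 345 346 347 348 349 350 351 352 353 354 355 356 357
245  67  61  49  45  64  80  87  90  96  94  93  90  84  78  72  74  70  74 |   4   8   7   4   5   8  11  14  17  18  16  13  10   9   7   8   5   5
246  65  67  60  53  58  77  87  88  95  91  88  83  76  71  75  76  72  75 |   5   4   5   7   6   8  11  11  15  13  10   8  10   7   8   7   8   6
247  69  66  66  64  61  69  78  86  87  97 108  96  76  72  73  73  72  73 |   9   6   5   4   6   6  14  12   7   8   9   8   9   7   6   6   6   5
248  68  69  70  67  64  68  67  78  91 121 134 107  77  75  75  72  74  74 |   8   6   7   5   6  11  23  17  10  10  11   9   8   6   6   5   7   8
249  68  71  66  70  69  68  58  68  92 133 144 105  75  74  73  73  72  73 |   5   6   5   4   5  15  37  36  20  17   9   7   8   5   6   7   6   5
250  67  66  68  68  69  64  61  59  80 118 138 102  76  74  75  72  71  76 |   3   4   6   7   8  19  44  52  39  24  11   7   7   8   7   7   5   7
251  75  74  69  68  69  69  65  58  61  94 125  91  74  73  73  74  71  78 |   6   6   7   4  10  27  41  45  43  30  11
[... 334 characters left out ...]
85  88  87  87  87  87  87  89  85  83  92  79  75  72  72  74  72  78 |   6   6   7   6   7   7   8   7   7   6   8  10   6   7   6   6   9   8
255  85  87  88  87  87  86  86  86  88  87  81  74  75  72  77  73  73  80 |   7   7   7   5   7   7   8   6   7   6   6   5  10   7   6   7   5   7
256  87  85  84  87  87  88  86  86  87  89  76  73  75  76  76  75  74  83 |   9   9   8   7   8   7   6  11   6   9   8   8   5   5   8   6   6   6
257  84  85  88  85  87  86  84  85  85  84  76  75  75  74  73  75  76  84 |   7   8   8   5   6   7   7   5   5   6   9   5   4   7   7   7   8   8
axis [(0.045, [330.4, 242.7]), (0.095, [344.0, 247.9]), (0.105, [346.6, 248.9]), (0.115, [349.2, 249.9])]
```

Run:
```python
from h import *
G=pickle.load(open("g2.pkl","rb"));h=cv2.cvtColor(G["frame"],cv2.COLOR_RGB2HSV)
b=cv2.inRange(h,(40,80,40),(85,255,255));b[:, :240]=0;b[:,340:]=0;b[:280]=0;b[340:]=0
y,x=np.where(b);print(x.mean(),y.mean(),x.min(),x.max(),y.min(),y.max())
M=tilt(ST[2],0,0);t=np.array([.4908,-.3339,.2587])
for e in(0,.002): print(proj(G,[t-.031*M[:,2]+e*M[:,0]]))
from station import r
pts=[(-12,86,53.5),(-12,18,53.5),(12,-18,53.5),(12,-86,53.5),(12,-86,62),(60,-86,95)]
print([r.inverse_kinematics(tcp(P),rpy(MT)) is not None for P in pts],r.sense()["tcp_pos"],r.sense()["orientation"],rpy(MT))
```

```text
286.61038961038963 306.961038961039 270 303 298 316
[[284.86568575 314.36212634]]
[[284.85913247 309.8157186 ]]
[True, True, True, True, True, True] [0.58784856 0.19829327 0.13801944] [179.9938161   45.0179853   -9.20766198] [180.   45.   -9.2]
```

The grip offset is negligible: the lower part of the green patch is hidden, and its top edge matches. Next is the sweep.

Run:
```python
from h import *
from station import r
def st(t):
    q=r.sense();tip=q["tcp_pos"]+GT*Ro.from_euler("xyz",q["orientation"],degrees=True).as_matrix()[:,2]
    c,s=np.cos(np.radians(MAN[2])),np.sin(np.radians(MAN[2]));d=tip-[MAN[0],MAN[1],0]
    print(t,round(q["clock"],2),"tip(man) mm",(1000*np.array([c*d[0]+s*d[1],-s*d[0]+c*d[1],d[2]])).round(1),q["contact_force"].round(2),round(q["opening"],4))
Z=54
r.servo_line(tcp((-12,86,Z)),speed=.015);r.wait(.2);st("start")
for P in((-12,18,Z),(12,-18,Z),(12,-86,Z)):
    r.servo_line(tcp(P),speed=.02);st(P)
    if P[0]==12 and P[1]==-18: snap(r,"mid","scene")
r.wait(.2);st("end")
r.servo_line(tcp((20,-86,64)),speed=.04)
r.servo_line(tcp((60,-86,95)),speed=.1);st("out")
r.reach([.62,.0,.36],rpy(tilt(MAN[2]+180,0,1)));st("via")
r.reach([ST[0],ST[1],.25],rpy(tilt(ST[2],0,0)));r.wait(.3);st("above")
snap(r,"ab")
```

```text
start 17.43 tip(man) mm [-12.   86.   54.1] [-1.04  0.16 -1.28] 0.0196
(-12, 18, 54) 20.98 tip(man) mm [-12.  18.  54.] [-0.04  0.55 -1.35] 0.0201
(12, -18, 54) 23.3 tip(man) mm [ 12.  -17.9  54. ] [-0.24 -0.29 -0.79] 0.0201
(12, -86, 54) 26.9 tip(man) mm [ 12. -86.  54.] [-0.74  0.78 -1.33] 0.02
end 27.1 tip(man) mm [ 12. -86.  54.] [ 0.58  0.34 -1.58] 0.0197
out 28.23 tip(man) mm [ 59.8 -86.   94.4] [-0.16 -0.64 -1.57] 0.0198
via 29.06 tip(man) mm [ 131.8 -105.6  242.9] [ 0.66 -0.12 -1.91] 0.0198
above 30.76 tip(man) mm [  59.4 -455.3  135.4] [-0.33  1.12 -0.53] 0.0197
```

Run:
```python
from h import *
f=pickle.load(open("mid.pkl","rb"));a=f["frame"].astype(int)
u,v=proj(f,w(MAN,[(12,-18,54)]))[0];print("pred tip",u,v,"bend_b",proj(f,w(MAN,[(12,-18,50)]))[0])
xs=range(int(u)-8,int(u)+8)
print(*xs)
for y in range(int(v)-6,int(v)+8): print(y,*["%3d"%a[y,x].mean() for x in xs],"|",*["%3d"%(a[y,x,0]-a[y,x,2]) for x in xs])
from station import r
q=r.sense
F0=np.mean([q()["contact_force"][2] for _ in range(5)])
r.servo_line([ST[0],ST[1],.150],speed=.08);r.wait(.2);print(F0,q()["contact_force"],q()["torque"],q()["tcp_pos"])
r.servo_line([ST[0],ST[1],.1456],speed=.01);r.wait(.3);print(q()["contact_force"],q()["tcp_pos"],q()["clock"])
```

```text
pred tip 313.82596875101177 222.6232495027993 bend_b [313.7508228  223.86397607]
305 306 307 308 309 310 311 312 313 314 315 316 317 318 319 320
216  79  65  52  59  78  86  89  90  91  90  92  91  92  89  88  93 |   6   6   8   5   8  10   8  10   9   9   7   9   8  10   8  12
217  77  73  61  48  59  79  90  91  92  92  90  90  91  91  90  91 |   7   8   7   3   7   8   7  10   9   6   9   9   7   6   7   9
218  69  71  64  47  43  64  86  91  89  89  89  90  92  92  91  91 |   6   6   8   5   8   7   9   7  10   9   7  10   8   8   7   7
219  70  68  66  56  48  53  76  89  87  89  89  90  91  89  94  91 |   7   6   6   5   6   8   8   8   6   9   6   8   8   7   9   7
220  70  70  70  68  62  53  60  79  87  91  90  91  88  93  91  91 |   5   4   8   5   8  16  12   9   8   6  10   7   7   6   8   9
221  70  69  70  70  67  58  52  62  81  89  90  92  90  90  90  90 |   6   8   6   9  15  30  29  17   9   8   7   8   7   8   6   9
222  69  69  68  67  69  62  55  59  63  82  90  88  89  90  91  89 |   2   5   6   9  19  42  50  38  23  15  10   8   9   9   7   9
223  75  75  70  
[... 434 characters left out ...]
61  55  53  56  63 |   8  10   8   7   8  10   8   9   8   7   7   8   5   6   6   6
227  90  90  90  86  89  91  89  90  91  89  88  82  76  69  63  51 |   6   5   8   9   9   7  11   5   7   8   6   7   5   8   7   9
228  92  90  92  89  88  87  88  90  88  91  92  89  88  88  83  73 |   9   9   9   7   9   7  10   8   6   8   9   7  10   8   8   6
229  88  93  91  88  88  89  89  89  92  88  90  91  89  89  89  87 |   8   7   9   7   8   8   7   9   7   8   8   7   8   8   8   7
-1.214858706615286 [-0.05438424 -0.01876081 -0.86271609] [ 0.04117653  0.11067459 -0.0720213 ] [ 0.49113326 -0.33412381  0.150461  ]
[ 0.8711443   0.10530201 -1.40356846] [ 0.49101634 -0.33403136  0.14567333] 33.3
```

The tip tracked the seam to within about 1 mm in the mid-sweep image. Now I'll seat the wand and release it.

Run:
```python
from h import *
from station import r
q=r.sense
r.servo_line([ST[0],ST[1],.1450],speed=.005);r.wait(.2);print(q()["contact_force"],q()["tcp_pos"])
r.let_go();r.wait(.3)
r.servo_line([ST[0],ST[1],.27],speed=.1);r.wait(.5);print(q()["clock"],q()["opening"])
f=snap(r,"fin");s=snap(r,"fs","scene");d=pickle.load(open("snap0.pkl","rb"))["scene"]["frame"]
A=np.zeros((420,800,3),np.uint8);A[:,:480]=f["frame"][:,40:520,::-1]
k=cv2.resize(s["frame"][80:160,190:250,::-1],(315,420))
A[:,485:]=k;cv2.imwrite("pics/fin2.png",A)
D=np.abs(s["frame"].astype(int)-d).max(2);
for n,(x,y,ww,h) in dict(stand=(195,80,50,80),beaker=(155,145,40,75),bottle=(405,265,50,70)).items(): print(n,np.percentile(D[y:y+h,x:x+ww],[50,95,99]))
```

```text
[ 1.09036295 -0.31490128 -1.18988718] [ 0.4910051  -0.33401795  0.14500838]
37.1 0.087782345506811
stand [ 4.   15.   53.01]
beaker [ 5. 53. 57.]
bottle [4. 8. 9.]
```

View pics/fin2.png

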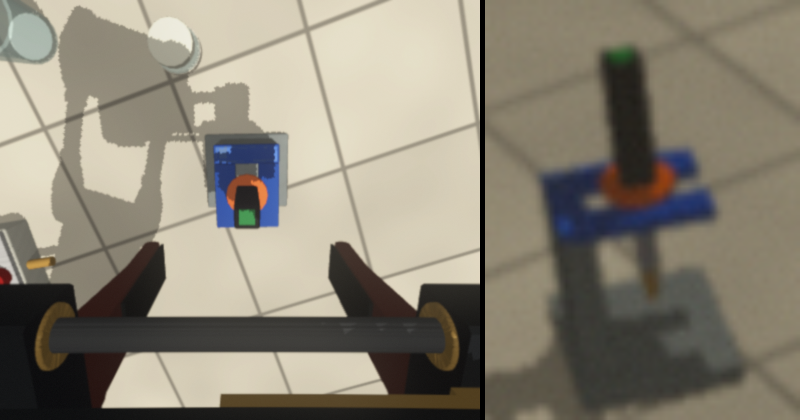

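The wand hangs upright in the fork with its collar on the prongs. The gripper is clear, and nothing else has moved; the beaker area differs only by the arm's shadow.

```bash
python3 -c "
from station import r
print(r.hand_in())"
```

```text
the job is handed in; nothing more can be done
None
```

The job is handed in: the wand tip went along the whole seam from green to red at about 2 cm/s, held about 4 mm above it by the arm's readings, and the wand hangs back upright in its fork, released, at about 37 s, with no contact on the manifold seen in the force readings.

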